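# Show a finished module to the inspection camera

### The job

Pick up the short circuit module by its heat sink and hold it up, upright, at the focus in front of the inspection camera so that three of its sides squarely face the lens one after the other: first the screw-terminal side, then the round-socket side, then the pin side, keeping each still there for about a second. Then set it down flat inside the black tray before letting go, and leave the long module where it is.

Things in the scene. Friction and masses are not known exactly. Their poses are not given: they have to be found in the camera images.
- module: short module, about 0.2 kg: green board 56x56x4 mm, black block 50x50 to 34 mm height, on its middle a finned aluminium heat sink 24x24, 34 to 74 mm high, to grip on either pair of sides. Origin: centre of underside, z up. Sides: +y grey screw terminals (10 mm out), +x round metal socket (9 mm out), -y brass pins (12 mm out), -x blank; block face centres are 25 mm from the axis, 19 mm up
- long_module: the bystander look-alike, to be left alone: same build and heat sink, but 96 mm long in x, and with only a round socket on +x. Origin: centre of the underside
- focus (a point): point in the air 75 mm before the camera's lens, 110 mm above the table, over the round white mark on its 100 mm wide base plate. x points level into the lens, z up. The shown side's block face has its centre here, facing the lens; so the module's axis stands 25 mm back from here (-x), its underside 91 mm above the table. Camera head: 54 mm wide, top at 137 mm (a knob to 147)
- tray: black shallow tray, 140 x 140 mm outside, walls 4 mm thick and 16 mm high, floor 4 mm thick, fixed. Origin: centre of its underside, z up

How it is judged:
On the way, in this order (a step that is already met when the one before it is completed fails the run):
1. the screw-terminal side is held still at the focus, facing the lens (16 mm each way, 12 degrees) (x of module in the frame of focus between -0.041 and -0.009 m and y of module in the frame of focus between -0.016 and 0.016 m and z of module in the frame of focus between -0.035 and -0.003 m and angle between the y axis of module and the x axis of focus, either way round below 0.21 rad and angle between module's own z axis and vertical below 0.21 rad and y of focus in the frame of module above 0.005 m and linear speed of module below 0.03 m/s), for 0.4 s.
2. the round-socket side is held still at the focus, facing the lens (16 mm each way, 12 degrees) (x of module in the frame of focus between -0.041 and -0.009 m and y of module in the frame of focus between -0.016 and 0.016 m and z of module in the frame of focus between -0.035 and -0.003 m and angle between the x axis of module and the x axis of focus, either way round below 0.21 rad and angle between module's own z axis and vertical below 0.21 rad and x of focus in the frame of module above 0.005 m and linear speed of module below 0.03 m/s), for 0.4 s.
3. the pin side is held still at the focus, facing the lens (16 mm each way, 12 degrees) (x of module in the frame of focus between -0.041 and -0.009 m and y of module in the frame of focus between -0.016 and 0.016 m and z of module in the frame of focus between -0.035 and -0.003 m and angle between the y axis of module and the x axis of focus, either way round below 0.21 rad and angle between module's own z axis and vertical below 0.21 rad and y of focus in the frame of module below -0.005 m and linear speed of module below 0.03 m/s), for 0.4 s.
4. the module stands flat in the tray while the fingers still hold it (horizontal distance between module and tray below 0.045 m and z of module in the frame of tray below 0.014 m and angle between module's own z axis and vertical below 0.14 rad and contact force between the fingers and module above 0.5 N), for 0.1 s.
At the end, for the whole second after the job is handed in: the short module stands at rest, upright within 8 degrees, on the floor of the tray (underside less than 10 mm above the tray floor, axis within 45 mm of the tray's centre) (horizontal distance between module and tray below 0.045 m and z of module in the frame of tray below 0.014 m and angle between module's own z axis and vertical below 0.14 rad and linear speed of module below 0.02 m/s); the robot touches nothing.
It fails at once if the long module is moved by more than 20 mm (distance of long_module from where it was at the start of the episode above 0.02 m).
It also fails if it takes over 58 s, if anything falls off the work surface, if the arm or the gripper's body presses on something with over 40 N, if the wrist force passes 120 N, or if a joint passes its speed limit or range.

### The arm

A 6-joint arm with a two-finger parallel gripper is mounted at the origin on the work surface. World frame = base frame: x ahead of the robot, y to its left, z up, the work surface at z = 0. Lengths are in m, angles in rad, forces in N, time in s.
With the tool pointing down it reaches from about 0.4 to 0.925 m from the base axis. Payload 12.5 kg.
Tool frame: the origin (TCP) lies midway between the tips of the shut fingers; the grasp point (between the pads) lies 19 mm behind it (bot.grip_point_offset is the distance from the TCP to the grasp point, in m); z points along the fingers, y is the line along which they close (so a half turn about z gives the same grasp; the last joint's range is limited). The gripper opens to 95 mm and grips with 3 to 60 N. Pads are 20 mm wide; open, the fingers measure 119 mm over their backs; the gripper's body (75 mm by 180 mm) begins 59 mm behind the grasp point.
Start: joints at [-1.26, 0.491, 1.559, -0, 1.092, -0.106], TCP at [0.253, -0.572, 0.215] pointing down, gripper open.
Joint ranges: [-3.1, 3.1], [-0.84, 2.19], [0.05, 2.79], [-1.13, 4.28], [0.06, 2.93], [-2.69, 2.69]. Speed limits (rad/s): [2.22, 2.22, 2.79, 3.14, 3.14, 3.14].

### API

Orientations are given as a 3x3 rotation matrix whose columns are the frame's x, y, z axes.
In Python, from station import bot, capture, camera_params gives the robot as it stands.
- The arm moves only by the tool servo_tool, never from a script. Its argument "motion" is a list of rows, each a list of 3 entries, a list of its own where there are three numbers: the shift along the tool's x, y, z in cm, then the turn, a rotation vector about the tool's x, y, z in degrees, then the finger opening in cm, from 0 to 9.51. In form: [[[dx, dy, dz], [ax, ay, az], fingers], ...]. A call has 1 to 10 rows; each row shifts and turns the commanded pose from where the row before left it, along the tool's axes as they then stand; what a row does not reach is not made up. A row lasts 1/12 s, in which the tool goes at most 41.7 mm and 7.16 degrees, less where a joint would pass 70% of its speed; a pose out of reach is approached as far as the arm can. A call with a gripper value outside its range is refused whole. The fingers move at their own pace and stop on an object; "grip_force" is the grip in N (left out, the last holds). Time passes only in rows, so rows that do not move let the fingers close. It gives the time, the measured TCP pose, the force, the opening and the grip force at its end, in the units of the state.
- bot.sense(): the state, without advancing time (a new reading comes with each control period).
- capture(name): name is "side" or "top"; returns (picture, depth): 420x560x3 uint8, red, green, blue; 420x560 float32, m along the optical axis (not along the pixel's ray), 0 where there is no reading.
- camera_params(name): a dict with "intrinsics" (3x3 intrinsics, pixels), "D" ([k1, k2, p1, p2, k3] as OpenCV has them; the pictures are not rectified), "R" (3x3) and "t" (3): a world point X has camera coordinates R X + t. Camera axes: x right, y down, z forward; pixel columns grow to the right and rows downward; lengths in m; the calibration is good to about 2 mm. A picture is of the moment at which its call begins. camera_params takes no time and is no camera call.
- bot.job_done(): hands the job in; it is judged then, once.
The state is a dict: "time_s": time; "joint_pos": joint angles; "joint_velocities": joint speeds; "joint_efforts": joint torques, N m; "tool_pos": TCP position; "ee_rot": TCP orientation; "contact_force": force on the tool from outside, world axes, zero at the start; "torque": the same for the moment, N m; "opening": finger opening in m; "gripper_force": force on a finger pad.
Only numpy, scipy, OpenCV 4.12 (cv2) and the standard library are available. Lean on these libraries where they do the work, as an engineer would, in place of code of your own. Each camera call takes 0.05 s, during which the arm holds its last target. There are 200 camera calls.

## Working session

There is one attempt and no reset: what is moved stays moved. The work goes in short steps, Python scripts to look and compute and a tool call to move; the robot and the scene stay as the last step left them, time stands still between calls to the robot, and variables do not carry over. Pictures are saved under pics/ and viewed, at most 10 in all, crops included, and the job is handed in when it is done.

Besides the shell and the picture viewer there is one more tool, called after ">>>" in YAML: its name, and indented under it one key for each argument. servo_tool: Moves the arm, as the interface text tells. Its arguments: {"type":"object","properties":{"motion":{"type":"array","items":{"type":"array"}},"grip_force":{"type":"number"}},"required":["motion"]}

```bash
mkdir -p pics; ls
python3 - <<'E'
from station import bot,capture,camera_params
import cv2,numpy as np
for n in("top","side"):
    p,d=capture(n); cv2.imwrite(f"pics/{n}0.png",p[:,:,::-1]); np.savez(f"pics/{n}0.npz",p=p,d=d)
    c=camera_params(n); print(n,{k:np.round(v,4).tolist() for k,v in c.items()}, 'pos',-c["R"].T@c["t"])
s=bot.sense();print(s["time_s"],s["tool_pos"],np.round(s["ee_rot"],3))
E
```

```text
pics
top {'intrinsics': [[409.5966, 0.0, 279.0842], [0.0, 409.5966, 199.6329], [0.0, 0.0, 1.0]], 'D': [-0.0123, 0.0, 0.0, 0.0, 0.0], 'R': [[0.0104, -0.9999, -0.0129], [-0.995, -0.009, -0.099], [0.0989, 0.0139, -0.995]], 't': [0.0253, 0.5236, 1.0162]} pos [0.42025855 0.01593205 1.06331001]
side {'intrinsics': [[516.1001, 0.0, 273.7067], [0.0, 516.1001, 212.898], [0.0, 0.0, 1.0]], 'D': [-0.1446, 0.0, 0.0, 0.0, 0.0], 'R': [[-0.9906, -0.1362, 0.01], [-0.1105, 0.7565, -0.6446], [0.0803, -0.6396, -0.7645]], 't': [0.5293, 0.1043, 1.0527]} pos [0.45137639 0.66654294 0.86669336]
0.1 [ 0.25296088 -0.57127861  0.21413203] [[ 0.914  0.405 -0.   ]
 [ 0.405 -0.914  0.001]
 [ 0.    -0.001 -1.   ]]
```

View pics/top0.png

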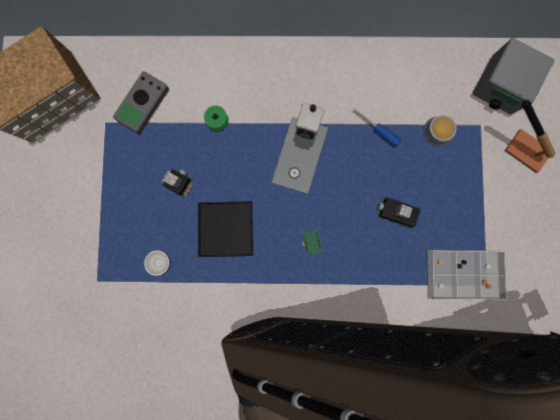

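View pics/side0.png

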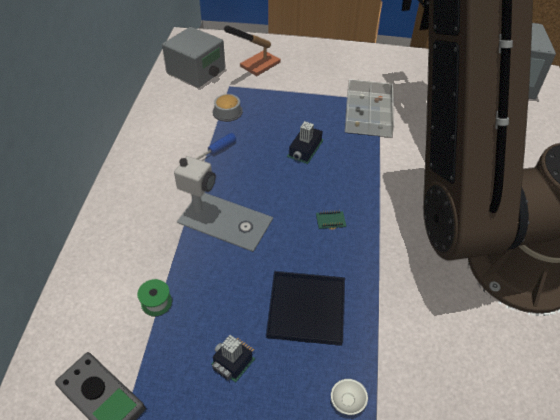

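The top view shows the short module at (177,182), the long one at (400,211), the tray at (226,229), the focus mark at (294,173) and the camera head at (309,120). Next I measure these from depth.

```bash
cat > h.py <<'E'
import numpy as np,cv2
from station import bot,capture,camera_params
def cloud(n,d):
    c=camera_params(n); v,u=np.mgrid[:420,:560]
    q=cv2.undistortPoints(np.stack([u,v],-1).reshape(-1,1,2).astype(float),c["intrinsics"],c["D"]).reshape(420,560,2)
    P=np.dstack([q*d[...,None],d]); return (P-c["t"])@c["R"]
def rect(xy):
    r=cv2.minAreaRect((xy*1000).astype(np.float32)); return [np.round(x,1) for x in r]
E
python3 - <<'E'
from h import *
for n in("top","side"):
    f=np.load(f"pics/{n}0.npz");p,d=f["p"],f["d"];W=cloud(n,d);ok=d>0
    if n=="top": mod,base,tray,head=(155,200,160,205),(268,330,115,195),(192,260,195,262),(290,330,98,142)
    else: mod,base,tray,head=(205,262,325,385),(175,275,190,250),(262,350,268,348),(170,220,150,200)
    def sel(b,lo,hi):
        m=ok.copy();k=np.zeros_like(m);k[b[2]:b[3],b[0]:b[1]]=1
        m&=k&(W[...,2]>lo)&(W[...,2]<hi); return m
    print(n)
    for nm,b,lo,hi in(("sink",mod,.06,.085),("block",mod,.028,.042),("all low",mod,.008,.042),("tray",tray,.009,.03),("head",head,.08,.139),("headtop",head,.125,.14)):
        m=sel(b,lo,hi); P=W[m]
        print(nm,len(P),P.mean(0).round(4) if len(P) else'', rect(P[:,:2]) if len(P)>3 else'')
    hsv=cv2.cvtColor(p,cv2.COLOR_RGB2HSV)
    # base plate: grey, low saturation, low height
    m=sel(base,-.01,.02)&(hsv[...,1]<60); P=W[m]; print("plate",len(P),P.mean(0).round(4),rect(P[:,:2]))
    m&=hsv[...,2]>190;P=W[m]; print("mark",len(P),P.mean(0).round(4) if len(P) else'')
    b=mod;cv2.imwrite(f"pics/mod_{n}.png",cv2.resize(p[b[2]:b[3],b[0]:b[1],::-1],None,fx=9,fy=9,interpolation=cv2.INTER_CUBIC))
E
python3 -c "
import cv2,numpy as np
a=cv2.imread('pics/mod_top.png');b=cv2.imread('pics/mod_side.png')
h=max(a.shape[0],b.shape[0]);c=np.zeros((h,a.shape[1]+b.shape[1],3),np.uint8);c[:a.shape[0],:a.shape[1]]=a;c[:b.shape[0],a.shape[1]:]=b
print(c.shape)
c=cv2.resize(c,None,fx=min(1,790/c.shape[1]),fy=min(1,790/c.shape[1]));cv2.imwrite('pics/mods.png',c)"
```

```text
top
sink 113 [0.5672 0.2936 0.073 ] [array([567.7, 294.9]), array([26.1, 24.3]), np.float64(59.8)]
block 262 [0.5658 0.2902 0.034 ] [array([572.9, 296. ]), array([58.5, 57.4]), np.float64(61.0)]
all low 397 [0.5659 0.2879 0.0294] [array([562.5, 274.8]), array([112.2,  60.3]), np.float64(63.5)]
tray 394 [0.4511 0.1711 0.0153] [array([449.1, 168. ]), array([140.2, 140. ]), np.float64(1.6)]
head 653 [ 0.6963 -0.0384  0.1318] [array([701.5, -39.6]), array([54.1, 70.7]), np.float64(73.5)]
headtop 599 [ 0.7009 -0.0399  0.1356] [array([701.6, -39.5]), array([54.2, 70.7]), np.float64(73.3)]
plate 2606 [ 0.6454 -0.0164  0.0053] [array([648.5, -19.5]), array([211., 163.]), np.float64(0.4)]
mark 0 
side
sink 276 [0.5657 0.2983 0.0722] [array([566.2, 296.3]), array([26.5, 25.7]), np.float64(60.1)]
block 477 [0.5641 0.306  0.0337] [array([570.1, 298.1]), array([51.9, 62.7]), np.float64(71.9)]
all low 834 [0.5671 0.309  0.0282] [array([570. , 293.9]), array([74.5, 60.7]), np.float64(59.6)]
tray 816 [0.4478 0.1723 0.0147] [array([448.3, 169.6]), array([141. , 143.5]), np.float64(2.0)]
head 1116 [ 0.6995 -0.026   0.1232] [array([700.9, -36.1]), array([56.8, 69.5]), np.float64(72.4)]
headtop 656 [ 0.7012 -0.0323  0.1347] [array([700.9, -36.5]), array([56.3, 68.6]), np.float64(73.1)]
plate 3495 [ 0.6552 -0.0184  0.006 ] [array([654.3, -24.4]), array([223.6, 170.9]), np.float64(6.7)]
mark 275 [ 0.7517 -0.0505  0.001 ]
(540, 918, 3)
```

View pics/mods.png

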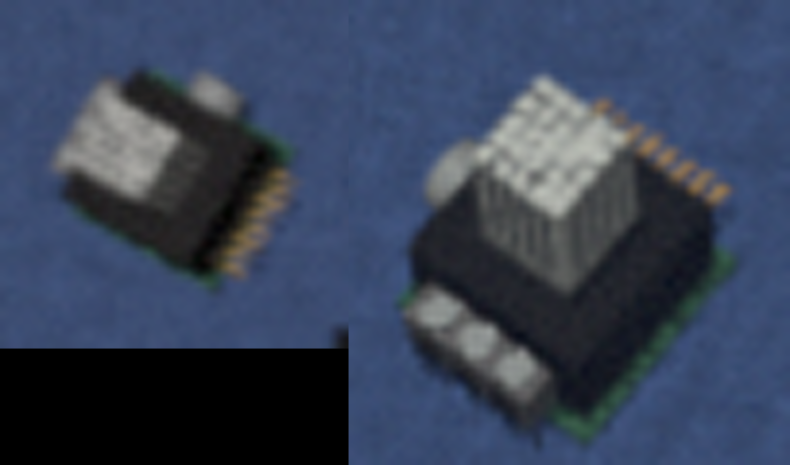

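The crop shows the short module: pins toward lower right in the top view and the socket toward upper right. So module +y is at about +60° and +x at about −30°, with the axis near (0.567, 0.2955). Next come the focus mark, plate direction, and the free path.

Run:
```python
from h import *
for n,c in(("top",(294,173)),("side",(246,227))):
    f=np.load(f"pics/{n}0.npz");p,d=f["p"],f["d"];W=cloud(n,d)
    s=np.s_[c[1]-10:c[1]+11,c[0]-10:c[0]+11]
    g=p[s].astype(int).min(2); m=g>np.median(g)+25; P=W[s][m]
    print(n,m.sum(),P.mean(0).round(4),rect(P[:,:2]))
    hsv=cv2.cvtColor(p,cv2.COLOR_RGB2HSV)
    m=(hsv[...,1]<70)&(abs(W[...,2]-P[:,2].mean())<.006)&(np.hypot(W[...,0]-P[:,0].mean(),W[...,1]-P[:,1].mean())<.16)
    m=cv2.morphologyEx(m.astype(np.uint8),cv2.MORPH_OPEN,np.ones((3,3)))
    k,l=cv2.connectedComponents(m);i=l[c[1],c[0]+ (7 if n=='top' else -12)]
    print("plate",(l==i).sum(),rect(W[l==i][:,:2]))
    # tall things near path
    m=(W[...,2]>.075)&(W[...,0]>.4)&(W[...,0]<.85)&(W[...,1]>-.15)&(W[...,1]<.45)&(d>0)
    k,l,st,_=cv2.connectedComponentsWithStats(m.astype(np.uint8))
    for j in range(1,k):
        if st[j,4]>20:Q=W[l==j];print("tall",st[j,4],Q.min(0).round(3),Q.max(0).round(3))
```

```text
top 36 [ 0.5968 -0.0074  0.0073] [array([596.6,  -7.3]), array([16.8, 17. ]), np.float64(44.0)]
plate 2266 [array([645. , -21.8]), array([101.2, 185.6]), np.float64(73.3)]
tall 752 [ 0.663 -0.074  0.089] [ 0.74  -0.009  0.15 ]
side 49 [0.5936 0.0067 0.0253] [array([529.5, 325.6]), array([ 17.3, 699.3]), np.float64(11.5)]
plate 235184 [array([ 340. , -683.1]), array([1797.6, 2699.2]), np.float64(0.0)]
tall 1192 [ 0.663 -0.073  0.083] [ 0.741 -0.004  0.15 ]
tall 33 [0.56  0.292 0.075] [0.579 0.31  0.077]
```

>>> servo_tool:
  motion:
    - [[0, 0, 0], [0, 0, -6], 7]
    - [[0, 0, 0], [0, 0, -6], 7]
    - [[0, 0, 0], [0, 0, -6], 7]
    - [[0, 0, 0], [0, 0, -6], 7]
    - [[0, 0, 0], [0, 0, -6], 7]
    - [[0, 0, 0], [0, 0, -6.1], 7]
  grip_force: 25

```text
time_s: 0.6
tool_pos: [0.253, -0.5713, 0.2143]
ee_rot: [[0.496, 0.868, -0.0], [0.868, -0.496, 0.001], [0.0, -0.0, -1.0]]
contact_force: [-0.1, 0.2, -0.6]
opening: 0.0704
gripper_force: 0.0
```

>>> servo_tool:
  motion:
    - [[3.6, -0.2, 0], [0, 0, 0], 7]
    - [[3.6, -0.2, 0], [0, 0, 0], 7]
    - [[3.6, -0.2, 0], [0, 0, 0], 7]
    - [[3.6, -0.2, 0], [0, 0, 0], 7]
    - [[3.6, -0.2, 0], [0, 0, 0], 7]
    - [[3.6, -0.2, 0], [0, 0, 0], 7]
    - [[3.6, -0.2, 0], [0, 0, 0], 7]
    - [[3.6, -0.2, 0], [0, 0, 0], 7]
    - [[3.6, 0, 0], [0, 0, 0], 7]
    - [[3.7, 0, 0], [0, 0, 0], 7]

```text
time_s: 1.43
tool_pos: [0.4202, -0.2493, 0.2146]
ee_rot: [[0.501, 0.866, -0.0], [0.866, -0.501, -0.0], [-0.0, -0.0, -1.0]]
contact_force: [0.3, 0.0, -0.1]
opening: 0.0701
gripper_force: 0.0
```

>>> servo_tool:
  motion:
    - [[3.6, -1, 0], [0, 0, 0], 7]
    - [[3.6, -1, 0], [0, 0, 0], 7]
    - [[3.6, -1, 0], [0, 0, 0], 7]
    - [[3.6, -1, 0], [0, 0, 0], 7]
    - [[3.6, -1, 0], [0, 0, 0], 7]
    - [[3.6, -1, 0], [0, 0, 0], 7]
    - [[3.6, -1, 0], [0, 0, 0], 7]
    - [[3.6, -1, 0], [0, 0, 0], 7]
    - [[3.6, -1, 0], [0, 0, 0], 7]
    - [[3.6, -1, 0], [0, 0, 0], 7]

```text
time_s: 2.27
tool_pos: [0.5133, 0.1128, 0.2145]
ee_rot: [[0.5, 0.866, -0.0], [0.866, -0.5, -0.0], [-0.0, -0.0, -1.0]]
contact_force: [-0.2, -0.7, 1.0]
opening: 0.0702
gripper_force: 0.0
```

>>> servo_tool:
  motion:
    - [[3.6, -0.9, 0.5], [0, 0, 0], 7]
    - [[3.6, -0.9, 0.5], [0, 0, 0], 7]
    - [[3.6, -0.9, 0.5], [0, 0, 0], 7]
    - [[3.6, -0.9, 0.5], [0, 0, 0], 7]
    - [[2, -0.5, 0.5], [0, 0, 0], 7]
    - [[1, 0, 0.5], [0, 0, 0], 7]
    - [[0, 0, 0], [0, 0, 0], 7]
    - [[0, 0, 0], [0, 0, 0], 7]

```text
time_s: 2.93
tool_pos: [0.5645, 0.2812, 0.184]
ee_rot: [[0.5, 0.866, -0.001], [0.866, -0.5, -0.001], [-0.001, -0.001, -1.0]]
contact_force: [-0.6, 0.1, 0.3]
opening: 0.0699
gripper_force: 0.0
```

>>> servo_tool:
  motion:
    - [[0.7, -0.25, 1.5], [0, 0, 0], 7]
    - [[0.7, -0.25, 1.5], [0, 0, 0], 7]
    - [[0, 0, 1.7], [0, 0, 0], 7]
    - [[0, 0, 1.7], [0, 0, 0], 7]
    - [[0, 0, 1.7], [0, 0, 0], 7]
    - [[0, 0, 1.7], [0, 0, 0], 7]
    - [[0, 0, 1.6], [0, 0, 0], 7]
    - [[0, 0, 1.5], [0, 0, 0], 7]
    - [[0, 0, 1], [0, 0, 0], 7]
    - [[0, 0, 0.4], [0, 0, 0], 7]

```text
time_s: 3.77
tool_pos: [0.5669, 0.2955, 0.04]
ee_rot: [[0.501, 0.865, -0.002], [0.865, -0.501, -0.001], [-0.002, -0.001, -1.0]]
contact_force: [0.7, 0.4, -0.5]
opening: 0.07
gripper_force: 0.0
```

Run:
```python
from h import *
a,_=capture("side");b,_=capture("top")
f=lambda q,b:cv2.resize(q[b[2]:b[3],b[0]:b[1],::-1],(390,390),interpolation=cv2.INTER_CUBIC)
cv2.imwrite("pics/g1.png",np.hstack([f(a,(170,300,270,400)),f(b,(110,240,120,250))]))
s=bot.sense();print(s["tool_pos"],s["contact_force"])
```

```text
[0.5673841  0.29601884 0.04111789] [-0.09560162  0.23249367 -0.01563173]
```

View pics/g1.png

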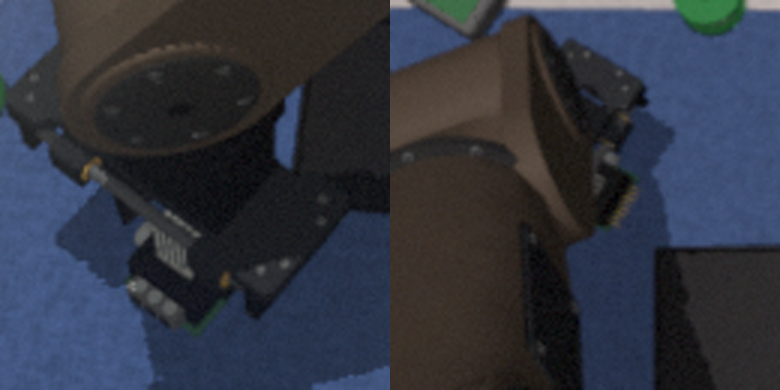

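The side view at (170,260) in the crop shows the fingers straddling the heat sink, so I close and lift.

>>> servo_tool:
  motion:
    - [[0, 0, 0], [0, 0, 0], 2]
    - [[0, 0, 0], [0, 0, 0], 2]
    - [[0, 0, 0], [0, 0, 0], 1.5]
    - [[0, 0, 0], [0, 0, 0], 1.5]
    - [[0, 0, 0], [0, 0, 0], 1.5]
    - [[0, 0, 0], [0, 0, 0], 1.5]
    - [[0, 0, 0], [0, 0, 0], 1.5]
    - [[0, 0, 0], [0, 0, 0], 1.5]
  grip_force: 35

```text
time_s: 4.53
tool_pos: [0.5675, 0.2966, 0.0416]
ee_rot: [[0.5, 0.866, -0.0], [0.866, -0.5, -0.0], [-0.0, 0.0, -1.0]]
contact_force: [0.3, 1.0, 0.9]
opening: 0.0237
gripper_force: 34.9
```

>>> servo_tool:
  motion:
    - [[0, 0, -0.5], [0, 0, 0], 1.5]
    - [[0, 0, -1], [0, 0, 0], 1.5]
    - [[0, 0, -1.2], [0, 0, 0], 1.5]
    - [[0, 0, -1.2], [0, 0, 0], 1.5]
    - [[0, 0, -1.2], [0, 0, 0], 1.5]
    - [[0, 0, -1.2], [0, 0, 0], 1.5]
    - [[0, 0, -1.2], [0, 0, 0], 1.5]
    - [[0, 0, -1], [0, 0, 0], 1.5]
    - [[0, 0, -0.6], [0, 0, 0], 1.5]
    - [[0, 0, 0], [0, 0, 0], 1.5]

```text
time_s: 5.37
tool_pos: [0.568, 0.2968, 0.1343]
ee_rot: [[0.5, 0.866, 0.002], [0.866, -0.5, 0.001], [0.002, 0.001, -1.0]]
contact_force: [-0.5, -0.1, -2.0]
opening: 0.0237
gripper_force: 34.9
```

>>> servo_tool:
  motion:
    - [[-1.5, 0.9, 0], [0, 0, 0], 1.5]
    - [[-2.5, 1.5, 0], [0, 0, 0], 1.5]
    - [[-3, 1.8, 0], [0, 0, 0], 1.5]
    - [[-3.3, 2, 0], [0, 0, 0], 1.5]
    - [[-3.3, 2, 0], [0, 0, 0], 1.5]
    - [[-3.3, 2, 0], [0, 0, 0], 1.5]
    - [[-3.3, 2, 0], [0, 0, 0], 1.5]
    - [[-2.5, 1.5, 0], [0, 0, 0], 1.5]
    - [[-1.8, 1, 0], [0, 0, 0], 1.5]
    - [[-1, 0.5, 0], [0, 0, 0], 1.5]

```text
time_s: 6.2
tool_pos: [0.5713, -0.0027, 0.1321]
ee_rot: [[0.502, 0.865, -0.001], [0.865, -0.502, -0.0], [-0.001, -0.001, -1.0]]
contact_force: [0.9, 0.1, -1.8]
opening: 0.0234
gripper_force: 34.9
```

>>> servo_tool:
  motion:
    - [[0, 0, 0], [0, 0, 3], 1.5]
    - [[0, 0, 0], [0, 0, 6], 1.5]
    - [[0, 0, 0], [0, 0, 7], 1.5]
    - [[0, 0, 0], [0, 0, 7], 1.5]
    - [[0, 0, 0], [0, 0, 7], 1.5]
    - [[0, 0, 0], [0, 0, 7], 1.5]
    - [[0, 0, 0], [0, 0, 7], 1.5]
    - [[0, 0, 0], [0, 0, 7], 1.5]
    - [[0, 0, 0], [0, 0, 7], 1.5]
    - [[0, 0, 0], [0, 0, 7], 1.5]

```text
time_s: 7.03
tool_pos: [0.5714, 0.0005, 0.1322]
ee_rot: [[0.996, -0.093, -0.001], [-0.093, -0.996, 0.0], [-0.001, -0.0, -1.0]]
contact_force: [0.2, -0.6, -1.6]
opening: 0.0241
gripper_force: 34.9
```

>>> servo_tool:
  motion:
    - [[0, 0, 0], [0, 0, 6], 1.5]
    - [[0, 0, 0], [0, 0, 4], 1.5]
    - [[0, 0, 0], [0, 0, 1.7], 1.5]
    - [[0, 0, 0], [0, 0, 0], 1.5]
    - [[0, 0, 0], [0, 0, 0], 1.5]

```text
time_s: 7.45
tool_pos: [0.5714, 0.0003, 0.1323]
ee_rot: [[0.958, -0.286, -0.001], [-0.286, -0.958, 0.0], [-0.001, 0.0, -1.0]]
contact_force: [0.6, 0.7, -2.0]
opening: 0.024
gripper_force: 34.9
```

Run:
```python
from h import *
a,da=capture("side");b,db=capture("top")
np.savez("pics/f1.npz",a=a,da=da,b=b,db=db)
f=lambda q,b:cv2.resize(q[b[2]:b[3],b[0]:b[1],::-1],(395,395),interpolation=cv2.INTER_CUBIC)
cv2.imwrite("pics/f1.png",np.hstack([f(a,(160,310,120,270)),f(b,(230,370,90,230))]))
s=bot.sense();print(s["tool_pos"],np.round(s["ee_rot"],3))
W=cloud("side",da);m=(da>0)&(W[...,2]>.105)&(W[...,2]<.128)&(abs(W[...,0]-.57)<.055)&(abs(W[...,1])<.05)
print(m.sum(),W[m].mean(0),rect(W[m][:,:2]),W[m].min(0),W[m].max(0))
```

```text
[5.71509936e-01 8.14493395e-05 1.32451013e-01] [[ 0.958 -0.286 -0.   ]
 [-0.286 -0.958 -0.   ]
 [-0.     0.    -1.   ]]
530 [0.56668795 0.01342708 0.11877695] [array([566.7,   7.5]), array([73.3, 57.9]), np.float64(30.8)] [ 0.53151187 -0.03063813  0.1050145 ] [0.60914805 0.0326712  0.12794934]
```

View pics/f1.png

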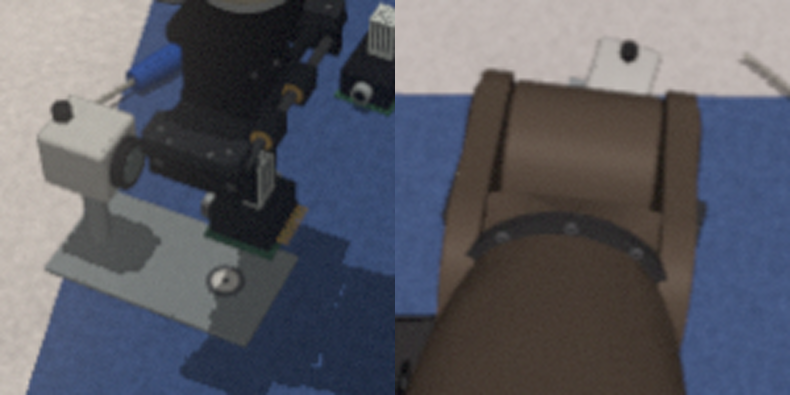

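The side crop shows the module upright, terminals (grey, at 208,205) toward the lens and pins (290,225) away. I hold about 1 s, then turn.

>>> servo_tool:
  motion:
    - [[0, 0, 0], [0, 0, 0], 1.5]
    - [[0, 0, 0], [0, 0, 0], 1.5]
    - [[0, 0, 0], [0, 0, 0], 1.5]
    - [[0, 0, 0], [0, 0, 0], 1.5]
    - [[0, 0, 0], [0, 0, 0], 1.5]
    - [[0, 0, 0], [0, 0, 0], 1.5]
    - [[0, 0, 0], [0, 0, 0], 1.5]
    - [[0, 0, 0], [0, 0, 0], 1.5]
    - [[0, 0, 0], [0, 0, 0], 1.5]
    - [[0, 0, 0], [0, 0, 0], 1.5]

```text
time_s: 8.38
tool_pos: [0.5716, -0.0002, 0.1326]
ee_rot: [[0.958, -0.288, 0.0], [-0.288, -0.958, -0.0], [0.0, 0.0, -1.0]]
contact_force: [-0.0, -0.4, -1.8]
opening: 0.0241
gripper_force: 34.9
```

>>> servo_tool:
  motion:
    - [[0, 0, 0], [0, 0, -3], 1.5]
    - [[0, 0, 0], [0, 0, -6], 1.5]
    - [[0, 0, 0], [0, 0, -7], 1.5]
    - [[0, 0, 0], [0, 0, -7], 1.5]
    - [[0, 0, 0], [0, 0, -7], 1.5]
    - [[0, 0, 0], [0, 0, -7], 1.5]
    - [[0, 0, 0], [0, 0, -7], 1.5]
    - [[0, 0, 0], [0, 0, -7], 1.5]
    - [[0, 0, 0], [0, 0, -7], 1.5]
    - [[0, 0, 0], [0, 0, -7], 1.5]

```text
time_s: 9.22
tool_pos: [0.5716, -0.0002, 0.1326]
ee_rot: [[0.661, 0.75, 0.0], [0.75, -0.661, -0.0], [-0.0, 0.0, -1.0]]
contact_force: [-0.5, -1.2, -1.7]
opening: 0.0239
gripper_force: 34.9
```

>>> servo_tool:
  motion:
    - [[0, 0, 0], [0, 0, -7], 1.5]
    - [[0, 0, 0], [0, 0, -7], 1.5]
    - [[0, 0, 0], [0, 0, -6], 1.5]
    - [[0, 0, 0], [0, 0, -4], 1.5]
    - [[0, 0, 0], [0, 0, -1], 1.5]
    - [[0, 0, 0], [0, 0, 0], 1.5]
    - [[0, 0, 0], [0, 0, 0], 1.5]
    - [[0, 0, 0], [0, 0, 0], 1.5]
    - [[0, 0, 0], [0, 0, 0], 1.5]
    - [[0, 0, 0], [0, 0, 0], 1.5]

```text
time_s: 10.05
tool_pos: [0.5716, -0.0002, 0.1326]
ee_rot: [[0.288, 0.957, 0.0], [0.957, -0.288, -0.0], [-0.0, 0.0, -1.0]]
contact_force: [0.1, -0.2, -1.4]
opening: 0.0241
gripper_force: 34.9
```

>>> servo_tool:
  motion:
    - [[0, 0, 0], [0, 0, 0], 1.5]
    - [[0, 0, 0], [0, 0, 0], 1.5]
    - [[0, 0, 0], [0, 0, 0], 1.5]
    - [[0, 0, 0], [0, 0, 0], 1.5]
    - [[0, 0, 0], [0, 0, 0], 1.5]
    - [[0, 0, 0], [0, 0, 0], 1.5]
    - [[0, 0, 0], [0, 0, 0], 1.5]
    - [[0, 0, 0], [0, 0, 0], 1.5]
    - [[0, 0, 0], [0, 0, 0], 1.5]
    - [[0, 0, 0], [0, 0, 0], 1.5]

```text
time_s: 10.88
tool_pos: [0.5716, -0.0002, 0.1326]
ee_rot: [[0.288, 0.958, -0.0], [0.958, -0.288, -0.0], [-0.0, 0.0, -1.0]]
contact_force: [-0.1, 0.2, -0.9]
opening: 0.0238
gripper_force: 34.9
```

Run:
```python
from h import *
a,da=capture("side")
cv2.imwrite("pics/f2.png",cv2.resize(a[120:270,160:310,::-1],(500,500),interpolation=cv2.INTER_CUBIC))
s=bot.sense();print(s["tool_pos"],np.round(s["ee_rot"],3))
```

```text
[ 5.71582789e-01 -2.39925428e-04  1.32613003e-01] [[ 0.288  0.958  0.   ]
 [ 0.958 -0.288 -0.   ]
 [-0.     0.    -1.   ]]
```

View pics/f2.png

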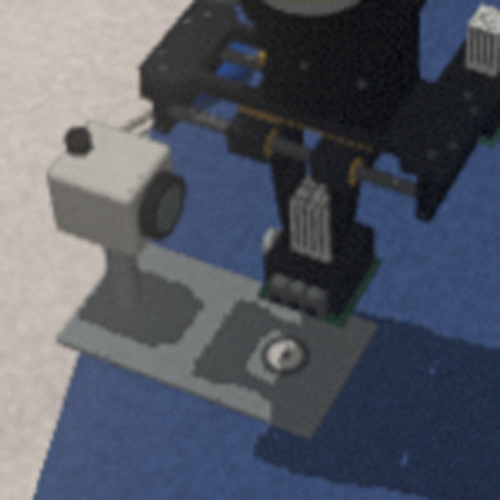

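The socket (268,240) faces the lens and the module is upright, so I turn to the pin side.

>>> servo_tool:
  motion:
    - [[0, 0, 0], [0, 0, -3], 1.5]
    - [[0, 0, 0], [0, 0, -6], 1.5]
    - [[0, 0, 0], [0, 0, -7], 1.5]
    - [[0, 0, 0], [0, 0, -7], 1.5]
    - [[0, 0, 0], [0, 0, -7], 1.5]
    - [[0, 0, 0], [0, 0, -7], 1.5]
    - [[0, 0, 0], [0, 0, -7], 1.5]
    - [[0, 0, 0], [0, 0, -7], 1.5]
    - [[0, 0, 0], [0, 0, -7], 1.5]
    - [[0, 0, 0], [0, 0, -7], 1.5]

```text
time_s: 11.77
tool_pos: [0.5716, -0.0002, 0.1326]
ee_rot: [[-0.75, 0.661, 0.0], [0.661, 0.75, -0.0], [-0.0, -0.0, -1.0]]
contact_force: [0.1, -0.1, -2.0]
opening: 0.0239
gripper_force: 34.9
```

>>> servo_tool:
  motion:
    - [[0, 0, 0], [0, 0, -7], 1.5]
    - [[0, 0, 0], [0, 0, -7], 1.5]
    - [[0, 0, 0], [0, 0, -6], 1.5]
    - [[0, 0, 0], [0, 0, -4], 1.5]
    - [[0, 0, 0], [0, 0, -1], 1.5]
    - [[0, 0, 0], [0, 0, 0], 1.5]
    - [[0, 0, 0], [0, 0, 0], 1.5]
    - [[0, 0, 0], [0, 0, 0], 1.5]
    - [[0, 0, 0], [0, 0, 0], 1.5]
    - [[0, 0, 0], [0, 0, 0], 1.5]

```text
time_s: 12.6
tool_pos: [0.5716, -0.0002, 0.1326]
ee_rot: [[-0.957, 0.288, 0.0], [0.288, 0.957, -0.0], [-0.0, -0.0, -1.0]]
contact_force: [0.1, -0.5, -1.3]
opening: 0.024
gripper_force: 34.9
```

>>> servo_tool:
  motion:
    - [[0, 0, 0], [0, 0, 0], 1.5]
    - [[0, 0, 0], [0, 0, 0], 1.5]
    - [[0, 0, 0], [0, 0, 0], 1.5]
    - [[0, 0, 0], [0, 0, 0], 1.5]
    - [[0, 0, 0], [0, 0, 0], 1.5]
    - [[0, 0, 0], [0, 0, 0], 1.5]
    - [[0, 0, 0], [0, 0, 0], 1.5]
    - [[0, 0, 0], [0, 0, 0], 1.5]
    - [[0, 0, 0], [0, 0, 0], 1.5]
    - [[0, 0, 0], [0, 0, 0], 1.5]

```text
time_s: 13.43
tool_pos: [0.5716, -0.0002, 0.1326]
ee_rot: [[-0.958, 0.288, 0.0], [0.288, 0.958, -0.0], [-0.0, -0.0, -1.0]]
contact_force: [1.8, 0.8, -1.7]
opening: 0.0235
gripper_force: 34.9
```

Run:
```python
from h import *
a,da=capture("side")
cv2.imwrite("pics/f3.png",cv2.resize(a[120:270,160:310,::-1],(500,500),interpolation=cv2.INTER_CUBIC))
s=bot.sense();print(s["tool_pos"],np.round(s["ee_rot"],3))
d=np.array([.449,.169,.0])-s["tool_pos"];print(s["ee_rot"].T@d*100)
```

```text
[ 5.71589371e-01 -2.14849566e-04  1.32623845e-01] [[-0.958  0.288  0.   ]
 [ 0.288  0.958 -0.   ]
 [-0.    -0.    -1.   ]]
[16.60934965 12.68076168 13.26034769]
```

View pics/f3.png

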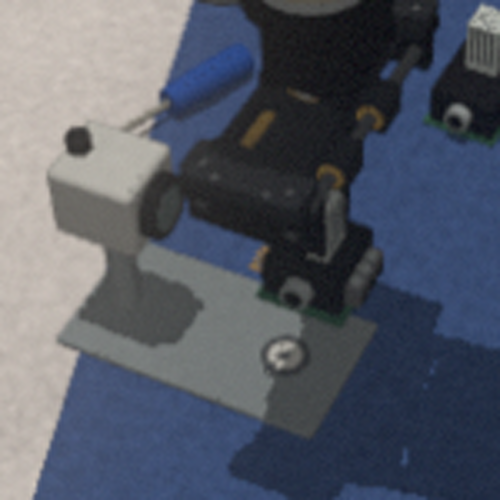

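The pins (260,258) face the lens. Now to the tray.

>>> servo_tool:
  motion:
    - [[0.8, 0.6, 0], [0, 0, 0], 1.5]
    - [[1.6, 1.2, 0], [0, 0, 0], 1.5]
    - [[2.2, 1.7, 0], [0, 0, 0], 1.5]
    - [[2.4, 1.8, 0], [0, 0, 0], 1.5]
    - [[2.4, 1.8, 0], [0, 0, 0], 1.5]
    - [[2.4, 1.8, 0], [0, 0, 0], 1.5]
    - [[2.2, 1.7, 0], [0, 0, 0], 1.5]
    - [[1.6, 1.3, 0], [0, 0, 0], 1.5]
    - [[1, 0.8, 0], [0, 0, 0], 1.5]
    - [[0, 0, 0], [0, 0, 0], 1.5]

```text
time_s: 14.32
tool_pos: [0.4476, 0.1708, 0.1328]
ee_rot: [[-0.958, 0.285, -0.0], [0.285, 0.958, 0.0], [0.0, -0.0, -1.0]]
contact_force: [0.7, -0.5, -1.9]
opening: 0.0235
gripper_force: 34.9
```

>>> servo_tool:
  motion:
    - [[0, 0, 0.6], [0, 0, 0], 1.5]
    - [[0, 0, 1.2], [0, 0, 0], 1.5]
    - [[0, 0, 1.4], [0, 0, 0], 1.5]
    - [[0, 0, 1.4], [0, 0, 0], 1.5]
    - [[0, 0, 1.4], [0, 0, 0], 1.5]
    - [[0, 0, 1.2], [0, 0, 0], 1.5]
    - [[0, 0, 0.7], [0, 0, 0], 1.5]
    - [[0, 0, 0.3], [0, 0, 0], 1.5]
    - [[0, 0, 0], [0, 0, 0], 1.5]
    - [[0, 0, 0], [0, 0, 0], 1.5]

```text
time_s: 15.15
tool_pos: [0.4495, 0.1689, 0.0508]
ee_rot: [[-0.958, 0.288, 0.0], [0.288, 0.958, -0.0], [-0.0, 0.0, -1.0]]
contact_force: [0.0, -0.7, -1.5]
opening: 0.0236
gripper_force: 34.9
```

>>> servo_tool:
  motion:
    - [[0, 0, 0.1], [0, 0, 0], 1.5]
    - [[0, 0, 0.1], [0, 0, 0], 1.5]
    - [[0, 0, 0.1], [0, 0, 0], 1.5]
    - [[0, 0, 0.05], [0, 0, 0], 1.5]
    - [[0, 0, 0.05], [0, 0, 0], 1.5]
    - [[0, 0, 0], [0, 0, 0], 1.5]

```text
time_s: 15.65
tool_pos: [0.4491, 0.1692, 0.0466]
ee_rot: [[-0.958, 0.288, 0.0], [0.288, 0.958, -0.0], [-0.0, -0.0, -1.0]]
contact_force: [0.1, 0.1, -1.3]
opening: 0.0238
gripper_force: 34.9
```

>>> servo_tool:
  motion:
    - [[0, 0, 0.05], [0, 0, 0], 1.5]
    - [[0, 0, 0.05], [0, 0, 0], 1.5]
    - [[0, 0, 0.05], [0, 0, 0], 1.5]
    - [[0, 0, 0], [0, 0, 0], 1.5]

```text
time_s: 15.98
tool_pos: [0.4492, 0.1691, 0.0455]
ee_rot: [[-0.958, 0.288, 0.0], [0.288, 0.958, -0.0], [-0.0, 0.0, -1.0]]
contact_force: [-2.4, -1.1, 6.5]
opening: 0.0238
gripper_force: 34.9
```

There is floor contact at 6.5 N. I hold a moment, release, and rise.

>>> servo_tool:
  motion:
    - [[0, 0, 0], [0, 0, 0], 1.5]
    - [[0, 0, 0], [0, 0, 0], 1.5]
    - [[0, 0, 0], [0, 0, 0], 1.5]
    - [[0, 0, 0], [0, 0, 0], 5]
    - [[0, 0, 0], [0, 0, 0], 5]
    - [[0, 0, 0], [0, 0, 0], 5]
    - [[0, 0, 0], [0, 0, 0], 5]
    - [[0, 0, 0], [0, 0, 0], 5]
    - [[0, 0, 0], [0, 0, 0], 5]
    - [[0, 0, 0], [0, 0, 0], 5]

```text
time_s: 16.82
tool_pos: [0.4492, 0.1692, 0.0451]
ee_rot: [[-0.958, 0.288, 0.0], [0.288, 0.958, -0.0], [-0.0, -0.0, -1.0]]
contact_force: [-0.1, -0.9, -0.9]
opening: 0.05
gripper_force: 0.0
```

>>> servo_tool:
  motion:
    - [[0, 0, -0.5], [0, 0, 0], 5]
    - [[0, 0, -1], [0, 0, 0], 5]
    - [[0, 0, -2], [0, 0, 0], 5]
    - [[0, 0, -2.5], [0, 0, 0], 5]
    - [[0, 0, -2.5], [0, 0, 0], 5]
    - [[0, 0, -2.5], [0, 0, 0], 5]
    - [[0, 0, -2], [0, 0, 0], 5]
    - [[0, 0, -1], [0, 0, 0], 5]
    - [[0, 0, 0], [0, 0, 0], 5]
    - [[0, 0, 0], [0, 0, 0], 5]

```text
time_s: 17.65
tool_pos: [0.4491, 0.1692, 0.1854]
ee_rot: [[-0.958, 0.288, 0.001], [0.288, 0.958, 0.0], [-0.001, 0.0, -1.0]]
contact_force: [-0.1, -0.2, -1.3]
opening: 0.0498
gripper_force: 0.0
```

Run:
```python
from h import *
a,da=capture("side")
cv2.imwrite("pics/e.png",cv2.resize(a[240:370,240:370,::-1],(450,450),interpolation=cv2.INTER_CUBIC))
s=bot.sense();print(s["time_s"],s["tool_pos"],s["contact_force"])
W=cloud("side",da);m=(da>0)&(W[...,2]>.065)&(W[...,2]<.09)&(abs(W[...,0]-.45)<.05)&(abs(W[...,1]-.17)<.05)
print(m.sum(),W[m].mean(0),rect(W[m][:,:2]))
```

```text
17.7 [0.44877056 0.16905465 0.18472099] [-0.67985278  0.03421526 -0.27330394]
224 [0.45048401 0.17155566 0.07629503] [array([450.4, 169.1]), array([27.3, 24.9]), np.float64(74.2)]
```

View pics/e.png

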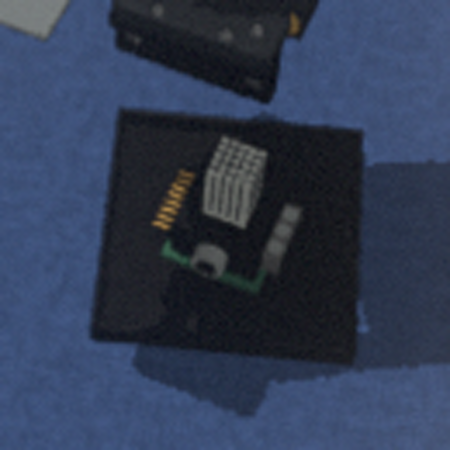

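The module stands flat in the tray's centre (about (225,220) in the crop), and the gripper is clear.

```bash
python3 -c "
from station import bot
print(bot.job_done())"
```

```text
the job is handed in; nothing more can be done
None
```

I held the short module at the focus with its terminal, socket and pin sides facing the lens in turn, then set it flat in the tray and released it. The long module was left alone, and the job was handed in with no verdict shown.

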